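# Slide the last tray of potted houseleeks home between two stone bowls

### The arm

A 6-joint arm with a two-finger parallel gripper is mounted at the origin on the work surface. World frame = base frame: x ahead of the robot, y to its left, z up, the work surface at z = 0. Lengths are in m, angles in rad, forces in N, time in s.
With the tool pointing down it reaches from about 0.325 to 0.75 m from the base axis. Payload 7.6 kg.
Tool frame: the origin (TCP) lies at the very end of the fingers, on their centre line; the grasp point (between the pads) lies 19 mm behind it; z points along the fingers, y is the direction in which the jaws open and shut (so a half turn about z gives the same grasp; the last joint's range is limited). The gripper opens to 85 mm and grips with 20 to 120 N. Pads are 22 mm wide; open, the fingers measure 114 mm over their backs; the gripper's body (76 mm by 85 mm) begins 54 mm behind the grasp point. The pads swing forward as they close: fully open they stand 13 mm farther back than shut.
Start: joints at [1.267, 0.052, 1.401, -0, 1.689, -0.07], TCP at [0.122, 0.511, 0.231] pointing down, gripper open.
Joint ranges: [-2.9, 2.9], [-0.91, 2.17], [0.12, 2.37], [-1.06, 4.2], [0.26, 2.73], [-2.93, 2.93]. Speed limits (rad/s): [2.57, 2.57, 3.01, 3.14, 3.14, 3.14].

### API

Orientations are given as a unit quaternion [x, y, z, w].
In Python, from bench import sensors, vision, arm gives the robot as it stands.
- The arm moves only by the tool drive_tool, never from a script. Its arguments are lists of equal length, an entry for each row: "angular": the turn, a rotation vector about the tool's x, y, z normalised to -1 to 1, where 1 is 90 degrees, a list of three; "delta_pos": the shift along the tool's x, y, z normalised to -1 to 1, where 1 is 0.25 m, a list of three; "jaw": the gripper's target within -1 to 1 (shut at 1, half-way at 0, fully open at -1). A call has 1 to 20 rows; each row shifts and turns the commanded pose from where the row before left it, along the tool's axes as they then stand; what a row does not reach is not made up. A row lasts 1/10 s, in which the tool goes at most 50 mm and 8.59 degrees, less where a joint would pass 70% of its speed; a pose out of reach is approached as far as the arm can. A call with a number of a shift or a turn outside -1 to 1 is refused whole. A call with a gripper value outside its range is refused whole. The fingers move at their own pace and stop on an object; "force" is the grip in N (left out, the last holds). Time passes only in rows, so rows that do not move let the fingers close. It gives the time, the measured TCP pose, the force and the opening at its end, in the units of the state.
- sensors.observe(): the state, without advancing time (a new reading comes with each control period).
- vision.snapshot(name): name is "side" or "top" or "wrist"; returns a dict with "pixels" (420x560x3 uint8, red, green, blue), "intrinsics" (3x3 intrinsics, pixels), "position" and "rotation" of the camera in the world; the wrist camera has in their place "T_tool_cam" (4x4, takes a point from camera to tool coordinates, whose origin is the TCP and whose axes are the flange's). Camera axes: x right, y up, looking along -z (the intrinsics and any distortion apply to the point x, -y, -z); pixel columns grow to the right and rows downward; lengths in m; the calibration is good to about 2 mm. A picture is of the moment at which its call begins: read the wrist's pose just before it. There is no depth.
- arm.job_done(): hands the job in, once; it reports no verdict.
Trained networks look in a picture, given as the dict that the camera call returned (one of the last four; its "shot" number tells which), for a name from the list of things; names that differ only in an ending like _2 or _b are one class to them, and where a whole thing is asked for, a point or a joint stands for the part that bears it (a point fixed in the world has none). Each returns a list of dicts, best first, with "conf" (0 to 1); they miss things now and then, are a little off and sometimes report something else, mostly with a low value. They report only what shows in the picture. A call takes as long as a camera call. They do not tell look-alikes from the thing itself.
- vision.outline_of(target, picture): "mask" (420x560 bool, what is visible of it) and "at" ([row, column] in pixels, amid what is visible of it).
The state is a dict: "time_s": time; "joints": joint angles; "dq": joint speeds; "tau": joint torques, N m; "position": TCP position; "orientation": TCP orientation; "contact_force": force on the tool from outside, world axes, zero at the start; "moment": the same for the moment, N m; "finger_gap": finger opening in m.
Only numpy, scipy, OpenCV 4.12 (cv2) and the standard library are available. Lean on these libraries where they do the work, as an engineer would, in place of code of your own. Each camera call takes 0.05 s, during which the arm holds its last target.

### The job

Slide the white tray with its four little pots along the bench, through the narrow gap between the two stone bowls, into the free place between the two black trays, until its leading edge sits flat against the wooden kerb board, then take the hand away. Push it from outside with the fingers, on the tray and not on the pots; keep it down on the bench: do not grip, lift or tip it. The four pots must stay standing in it, and the trowel, label tub, spray bottle and empty pot must stay where they are.

Things in the scene. Friction and masses are not known exactly. Their poses are not given: they have to be found in the camera images.
- tray: loose white open plastic tray, 120 mm long (its x), 110 mm wide (its y), walls 30 mm high, 4 mm thick like the floor; origin at the centre of its underside, z up. Its +x end leads. It starts left of the gap (larger world y), turned up to 0.45 rad from the bed's x and off the gap's centre line. About 0.5 kg with its pots; slides on the bench with plain friction (a few N)
- bed: fixed watering bed; nothing of it moves. Origin on the bench in the middle of the gap; x is the way the tray goes (roughly world -y), y across the gap (roughly world +x). Two round stone bowls, 140 mm across, 52 mm high (plants to 62 mm), are centred at y = +129 and -129 mm, x = 0: the gap is 118 mm wide, 8 mm more than the tray
- home (a point): fixed point on the bench in the bed: where the tray's origin ends up, 135 mm beyond the gap's middle (bed x), on its centre line; the tray's x then lies along the bed's x. On both sides stand fixed black trays with pots (to 62 mm high), at bed x = 75 to 195 mm, leaving a place 138 mm wide
- kerb_face (a point): middle of the lower edge of the kerb board's near face, at bed x = 195 mm, y = 0; the fixed wooden board is 55 mm high and runs along the bed's y, 205 mm to either side; the tray ends flat against it
- pot1: small round terracotta pot with a green rosette, 47 mm across the rim, 45 mm high (plant to 62 mm), about 70 g, standing loose in the white tray; origin at the centre of its underside, on the tray floor, z up
- pot2: small round terracotta pot with a green rosette, 47 mm across the rim, 45 mm high (plant to 62 mm), about 70 g, standing loose in the white tray; origin at the centre of its underside, on the tray floor, z up
- pot3: small round terracotta pot with a green rosette, 47 mm across the rim, 45 mm high (plant to 62 mm), about 70 g, standing loose in the white tray; origin at the centre of its underside, on the tray floor, z up
- pot4: small round terracotta pot with a green rosette, 47 mm across the rim, 45 mm high (plant to 62 mm), about 70 g, standing loose in the white tray; origin at the centre of its underside, on the tray floor, z up
- trowel: steel hand trowel with a wooden handle, 270 mm long, lying on the bench right of the bed; leave it alone
- label_tub: green tub of plant labels, 68 mm across, 75 mm high (labels to 130 mm); leave it alone
- spray_bottle: pale spray bottle with grey trigger head, 72 mm across, 190 mm high; leave it alone
- empty_pot: empty round terracotta pot, 88 mm across, 75 mm high, standing alone on the bench; leave it alone
There are look-alikes about, which are no part of the job. Of the things like the tray, leave any that is blue, orange or purple; of the rest the larger one is meant.

How it is judged:
On the way:
1. the tray slides through the gap: its middle passes between the two bowls, flat on the bench (x of tray in the frame of bed between -0.04 and 0.04 m and y of tray in the frame of bed between -0.02 and 0.02 m and height (world z) of tray below 0.006 m), for 0.05 s.
At the end, for the whole second after the job is handed in: the tray's leading edge is within 7 mm of the kerb board and flat to it within 0.07 rad, the tray lies flat on the bench, at rest, within 20 mm of the place's centre line, and all four pots stand upright inside it (x of tray in the frame of bed between 0.128 and 0.139 m and y of tray in the frame of bed between -0.02 and 0.02 m and angle between the x axis of tray and the x axis of bed, either way round below 0.07 rad and angle between tray's own z axis and vertical below 0.03 rad and height (world z) of tray below 0.005 m and linear speed of tray below 0.01 m/s and x of pot1 in the frame of tray between -0.045 and 0.045 m and y of pot1 in the frame of tray between -0.042 and 0.042 m and height (world z) of each of pot1, pot2, pot3, pot4 below 0.01 m and angle between each of pot1, pot2, pot3, pot4's own z axis and vertical below 0.2 rad and x of pot2 in the frame of tray between -0.045 and 0.045 m and y of pot2 in the frame of tray between -0.042 and 0.042 m and x of pot3 in the frame of tray between -0.045 and 0.045 m and y of pot3 in the frame of tray between -0.042 and 0.042 m and x of pot4 in the frame of tray between -0.045 and 0.045 m and y of pot4 in the frame of tray between -0.042 and 0.042 m); the robot touches nothing.
It fails at once if the tray is lifted or tipped (more than 12 mm, or 0.12 rad) (height (world z) of tray above 0.012 m or angle between tray's own z axis and vertical above 0.12 rad).
It fails at once if a pot is lifted or falls over (height (world z) of any of pot1, pot2, pot3, pot4 above 0.025 m or angle between any of pot1, pot2, pot3, pot4's own z axis and vertical above 0.4 rad).
It fails at once if the fingers reach over the tray's edge to grip it or what stands in it (x of the grasp point in the frame of tray between -0.059 and 0.059 m and y of the grasp point in the frame of tray between -0.054 and 0.054 m and z of the grasp point in the frame of tray below 0.045 m).
It fails at once if a finger pushes on a pot in the tray (more than 3 N) (contact force between the fingers and pot1 above 3 N or contact force between the fingers and pot2 above 3 N or contact force between the fingers and pot3 above 3 N or contact force between the fingers and pot4 above 3 N).
It fails at once if the trowel, label tub, spray bottle or empty pot is moved more than 25 mm (distance of any of trowel, label_tub, spray_bottle, empty_pot from where it was at the start of the episode above 0.025 m).
It also fails if it takes over 64 s, if anything falls off the work surface, if the arm or the gripper's body presses on something with over 40 N, if the wrist force passes 120 N, or if a joint passes its speed limit or range.

## Working session

There is one attempt and no reset: what is moved stays moved. The work goes in short steps, Python scripts to look and compute and a tool call to move; the robot and the scene stay as the last step left them, time stands still between calls to the robot, and variables do not carry over. Pictures are saved under pics/ and viewed, and the job is handed in when it is done.

Besides the shell and the picture viewer there is one more tool, called after ">>>" by a JSON object that holds its "op" and its "data". drive_tool: Moves the arm, as the interface text tells. Scaled input: -1 to 1 covers 0.25 m each way for a shift and 90 degrees each way for a turn. Its arguments: {"type":"object","properties":{"angular":{"type":"array","items":{"type":"array","items":{"type":"number","minimum":-1,"maximum":1}}},"delta_pos":{"type":"array","items":{"type":"array","items":{"type":"number","minimum":-1,"maximum":1}}},"jaw":{"type":"array","items":{"type":"number"}},"force":{"type":"number"}},"required":["angular","delta_pos","jaw"]}

```bash
ls; mkdir -p pics
python3 - <<'E'
from bench import sensors, vision
import cv2,pickle
s=sensors.observe();print(s)
for n in("top","side","wrist"):
    p=vision.snapshot(n);cv2.imwrite(f"pics/{n}0.png",p["pixels"][:,:,::-1])
    pickle.dump(p,open(f"{n}0.pkl","wb"))
    print(n,{k:v for k,v in p.items() if k!="pixels"})
    for t in("tray","bed"):
        for d in vision.outline_of(t,p): 
            print(t,d["conf"],d["at"],d["mask"].sum())
E
```

```text
pics
{'time_s': 0.0, 'joints': array([ 1.26671778e+00,  5.28363504e-02,  1.40178668e+00, -7.83729182e-06,
        1.68857900e+00, -7.02814253e-02]), 'dq': array([ 2.40309423e-03, -9.36034450e-05,  6.99381270e-05,  2.46787403e-03,
        1.00740455e-03, -1.46162443e-03]), 'tau': array([-1.42286381e-04, -3.81671548e+01, -3.60188270e+01, -8.05135278e-05,
        6.15883298e-03, -2.88928084e-05]), 'position': array([0.12150414, 0.51042264, 0.23044137]), 'orientation': array([ 1.16632916e-01,  9.93174766e-01, -7.91352472e-04, -1.45918806e-04]), 'contact_force': array([0.04170773, 0.132922  , 0.01241919]), 'moment': array([ 0.03476297, -0.02288428,  0.00144089]), 'finger_gap': 0.08530794702967338}
top {'intrinsics': array([[443.04082236,   0.        , 287.41085367],
       [  0.        , 443.04082236, 211.1686896 ],
       [  0.        ,   0.        ,   1.        ]]), 'position': array([0.38733166, 0.06415274, 1.44100195]), 'rotation': array([-0.03201001,  0.02684093,  0.70697141, -0.70600733]), 'shot': 1}
tray 0.96 [257.3, 260.0] 648
tray 0.79 [203.6, 250.4] 458
tray 0.67 [145.7, 205.0] 
[... 458 characters left out ...]
08.8] 2412
tray 0.87 [259.8, 241.1] 855
tray 0.74 [156.6, 365.6] 1224
tray 0.68 [289.6, 164.0] 1232
bed 0.85 [183.6, 259.5] 10217
bed 0.64 [237.7, 228.6] 229
wrist {'intrinsics': array([[363.19257468,   0.        , 274.15528365],
       [  0.        , 363.19257468, 203.07012393],
       [  0.        ,   0.        ,   1.        ]]), 'T_tool_cam': array([[ 5.30931698e-04,  9.48500522e-01,  3.16775121e-01,
         8.23074031e-02],
       [ 9.99999745e-01, -3.52327504e-04, -6.21099095e-04,
         8.23582613e-04],
       [-4.77504229e-04,  3.16775370e-01, -9.48500468e-01,
        -1.41177831e-01],
       [ 0.00000000e+00,  0.00000000e+00,  0.00000000e+00,
         1.00000000e+00]]), 'shot': 3}
```

View pics/top0.png

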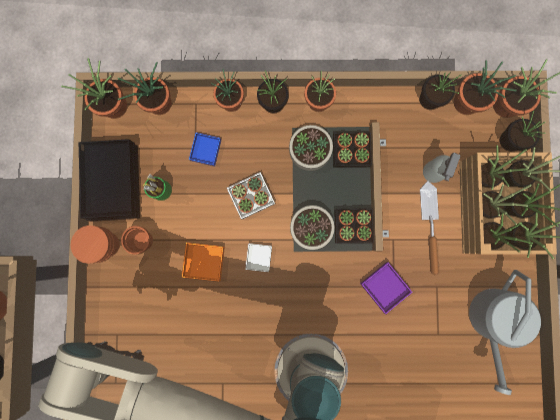

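View pics/side0.png

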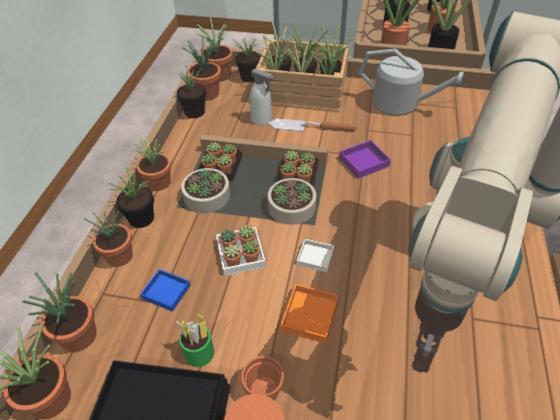

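View pics/wrist0.png

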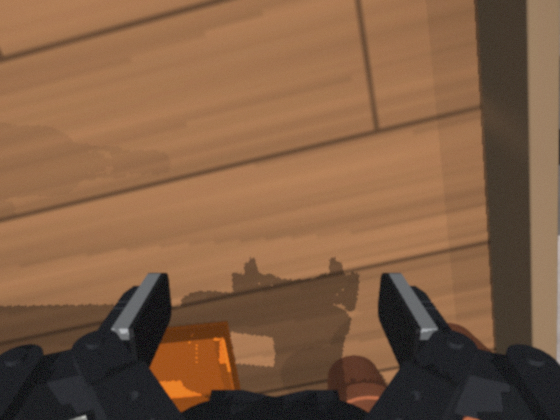

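The top view shows the white tray with its pots at about (251,194). The bowls are at (311,147) and (312,227), and the kerb runs along column 377. A small white decoy sits at (259,257). I'll zoom in for precise fits.

```bash
cat > h.py <<'E'
import numpy as np,cv2,pickle
from scipy.spatial.transform import Rotation as R
def proj(p,X):
    X=np.atleast_2d(X); c=R.from_quat(p["rotation"]).inv().apply(X-p["position"])
    K=p["intrinsics"]; return np.c_[K[0,2]+K[0,0]*c[:,0]/-c[:,2], K[1,2]+K[1,1]*-c[:,1]/-c[:,2]]
def unproj(p,uv,z):
    uv=np.atleast_2d(uv).astype(float);K=p["intrinsics"]
    d=np.c_[(uv[:,0]-K[0,2])/K[0,0],-(uv[:,1]-K[1,2])/K[1,1],-np.ones(len(uv))]
    d=R.from_quat(p["rotation"]).apply(d); o=np.array(p["position"])
    return o+d*((z-o[2])/d[:,2])[:,None]
def zoom(p,c0,r0,w,h,f,name,draw=[]):
    im=p["pixels"][r0:r0+h,c0:c0+w,::-1]; im=cv2.resize(im,None,fx=f,fy=f,interpolation=cv2.INTER_CUBIC)
    for poly,col in draw:
        q=((poly-[c0,r0]+.5)*f).astype(np.int32); cv2.polylines(im,[q],True,col,1)
    cv2.imwrite(name,im)
def se(x,y,a,P):
    P=np.array(P,float);c,s=np.cos(a),np.sin(a)
    return np.c_[x+c*P[:,0]-s*P[:,1],y+s*P[:,0]+c*P[:,1],P[:,2]]
def rect(hx,hy,z): return [[hx,hy,z],[-hx,hy,z],[-hx,-hy,z],[hx,-hy,z]]
E
python3 - <<'E'
from h import *
p=pickle.load(open("top0.pkl","rb")); zoom(p,215,115,180,145,4,"pics/z1.png")
s=pickle.load(open("side0.pkl","rb")); zoom(s,170,130,180,150,4,"pics/z2.png")
print(unproj(p,[[251,194]],.03),unproj(p,[[311,147],[312,227],[377,187]],.05))
E
```

```text
[[0.56055055 0.19117524 0.03      ]] [[ 0.70856364 -0.00115119  0.05      ]
 [ 0.45340026 -0.00289082  0.05      ]
 [ 0.57958567 -0.20895108  0.05      ]]
```

View pics/z1.png

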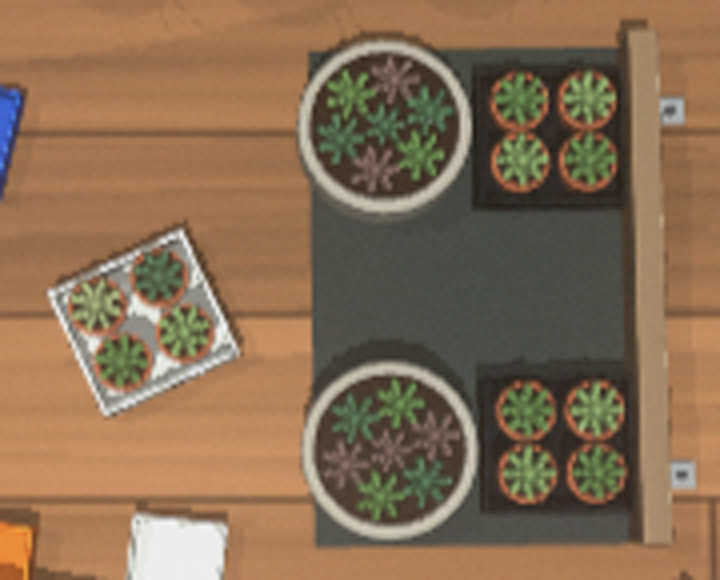

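View pics/z2.png

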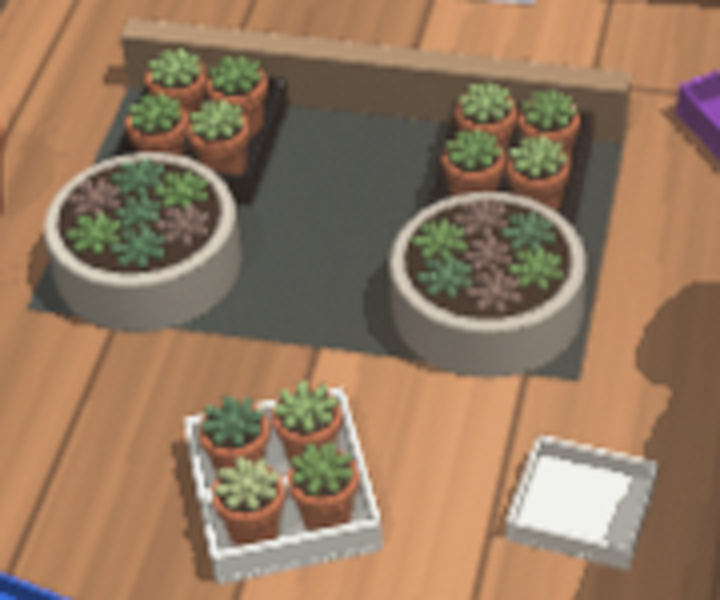

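Run:
```python
from h import *
from scipy.optimize import least_squares
p=pickle.load(open("top0.pkl","rb"));s=pickle.load(open("side0.pkl","rb"))
uz=lambda q,o:(np.array(q,float)+.5)/4-.5+o
tt=uz([(184,226),(242,354),(108,416),(48,293)],[215,115]); ts=uz([(184,422),(342,390),(381,532),(217,555)],[170,130])
# corners order for tray (nominal x toward -y world): far/+x world...
A=[[.06,.055,.03],[.06,-.055,.03],[-.06,-.055,.03],[-.06,.055,.03]]
def f(v,which):
    P=se(*v,A); r=[]
    if 't' in which: r.append(proj(p,P)-tt)
    if 's' in which: r.append(proj(s,[P[i] for i in (0,1,2,3)])-ts)
    return np.concatenate(r).ravel()
for w in('t','s','ts'):
    o=least_squares(f,[.56,.19,-1.2],args=(w,)); print(w,o.x,np.abs(o.fun).max())
print(unproj(s,ts,.03))
tv=o.x
cir=lambda cx,cy:np.c_[cx+.07*np.cos(np.linspace(0,6.28,40)),cy+.07*np.sin(np.linspace(0,6.28,40)),np.full(40,.052)]
def ext(q):return np.array([q[:,0].min(),q[:,0].max(),q[:,1].min(),q[:,1].max()])
def e(b,o): a=(np.array(b,float)+.5)/4-.5; return a+[o[0],o[0],o[1],o[1]]
bt=[e([298,472,38,214],[215,115]),e([303,477,361,539],[215,115])]
bs=[e([45,241,153,287],[170,130]),e([390,586,193,333],[170,130])]
def g(v,which):
    x,y,a=v;B=se(x,y,a,[[0,.129,0],[0,-.129,0]]);r=[]
    for i in(0,1):
        c=cir(B[i,0],B[i,1])
        if 't' in which:r.append(ext(proj(p,c))-bt[i])
        if 's' in which:r.append(ext(proj(s,c))-bs[i])
    return np.concatenate(r)
for w in('t','s','ts'):
    o=least_squares(g,[.58,0,-1.57],args=(w,)); print(w,o.x,o.fun.round(1))
bv=o.x
G=(0,255,0);Rd=(0,0,255)
K=[[.195,.205,.055],[.195,-.205,.055],[.195,-.205,0],[.195,.205,0]]
def dr(cam): 
    d=[(proj(cam,se(*tv,A)),G),(proj(cam,se(*bv,K)),Rd),(proj(cam,se(*tv,rect(.06,.055,0))),Rd)]
    for y in(.129,-.129):
        c=se(*bv,[[0,y,0]])[0]; d.append((proj(cam,cir(c[0],c[1])),G))
    return d
zoom(p,215,115,180,145,4,"pics/z3.png",dr(p));zoom(s,170,130,180,150,4,"pics/z4.png",dr(s))
x,y,a=bv
i=se(0,0,-a,[[tv[0]-x,tv[1]-y,0]])
print("tray in bed",i,tv[2]-a)
```

```text
t [ 0.5568916   0.19115643 -1.1260792 ] 0.7151553839135261
s [ 0.5540552   0.19534387 -1.13583623] 1.5271473175952792
ts [ 0.55541552  0.19309038 -1.13124871] 2.2406907687051785
[[0.62959303 0.16518692 0.03      ]
 [0.53104634 0.11799106 0.03      ]
 [0.47857802 0.23099335 0.03      ]
 [0.57738989 0.26784647 0.03      ]]
t [ 0.5821016  -0.00189252 -1.56108018] [-0.2  0.2  0.4 -0.4 -0.6  0.6 -0.   0. ]
s [ 5.79018158e-01 -3.62345690e-04 -1.56678436e+00] [-0.  -0.9 -0.1 -0.2  0.3  0.5  0.1  0.1]
ts [ 5.80509677e-01 -1.44271567e-03 -1.56371651e+00] [-0.3  0.2  0.9  0.1 -0.4 -1.3 -0.3 -0.5 -0.8  0.3  0.5  0.5 -0.1  0.1
 -0.3 -0.4]
tray in bed [[-0.19470588 -0.02371628  0.        ]] 0.4324677959650549
```

View pics/z3.png

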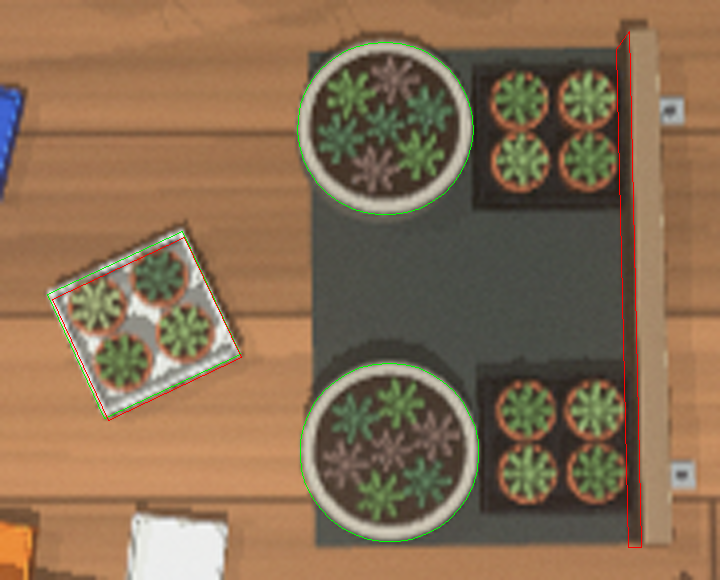

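View pics/z4.png

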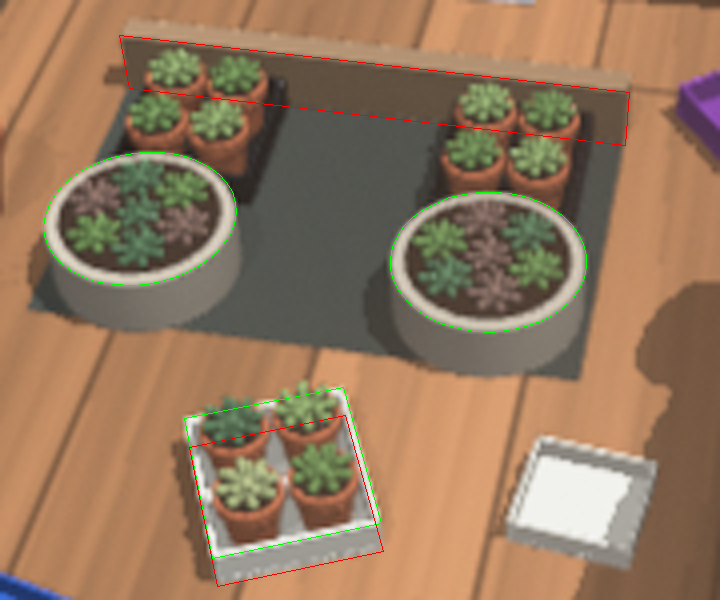

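Both fits agree to about 3 mm. In the bed frame the tray is at x=-0.195, y=-0.024 with yaw +0.43. My plan is to push its rear wall with both fingers, set about 60 mm apart and square to the wall, along an arc that straightens it. The first step is to move the hand behind it.

>>> {"op": "drive_tool", "data": {"angular": [[0, 0, 0.0816], [0, 0, 0.0816], [0, 0, 0.0816], [0, 0, 0.0816], [0, 0, 0.0816], [0, 0, 0.0816], [0, 0, 0.0816], [0, 0, 0], [0, 0, 0], [0, 0, 0], [0, 0, 0], [0, 0, 0], [0, 0, 0], [0, 0, 0], [0, 0, 0], [0, 0, 0], [0, 0, 0], [0, 0, 0], [0, 0, 0], [0, 0, 0]], "delta_pos": [[0, 0, 0], [0, 0, 0], [0, 0, 0], [0, 0, 0], [0, 0, 0], [0, 0, 0], [0, 0, 0], [-0.1129, 0.0793, 0], [-0.1129, 0.0793, 0], [-0.1129, 0.0793, 0], [-0.1129, 0.0793, 0], [-0.1129, 0.0793, 0], [-0.1129, 0.0793, 0], [-0.1129, 0.0793, 0], [-0.1129, 0.0793, 0], [-0.1129, 0.0793, 0], [-0.1129, 0.0793, 0], [-0.1129, 0.0793, 0], [-0.1129, 0.0793, 0], [-0.1129, 0.0793, 0]], "jaw": [-0.41, -0.41, -0.41, -0.41, -0.41, -0.41, -0.41, -0.41, -0.41, -0.41, -0.41, -0.41, -0.41, -0.41, -0.41, -0.41, -0.41, -0.41, -0.41, -0.41]}}

```text
time_s: 2.45
position: [0.5122, 0.2876, 0.2313]
orientation: [0.536, 0.844, 0.0, -0.0]
contact_force: [-0.8, 0.9, 0.2]
finger_gap: 0.0603
```

Run:
```python
from bench import sensors, vision
import cv2,pickle
for n in("wrist",):
    p=vision.snapshot(n);cv2.imwrite(f"pics/{n}1.png",p["pixels"][:,:,::-1])
p=vision.snapshot("top");pickle.dump(p,open("top1.pkl","wb"))
from h import *
zoom(p,190,115,160,145,4,"pics/top1.png")
```

```text
(no output)
```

View pics/wrist1.png

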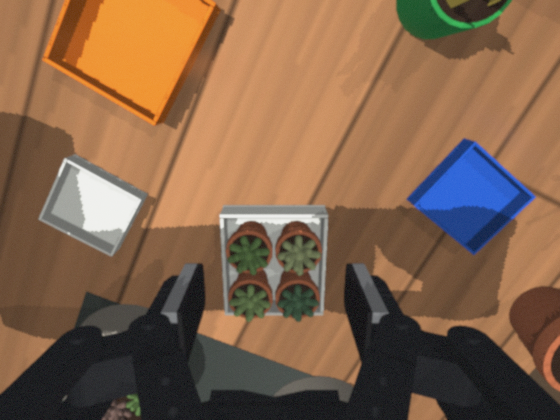

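View pics/top1.png

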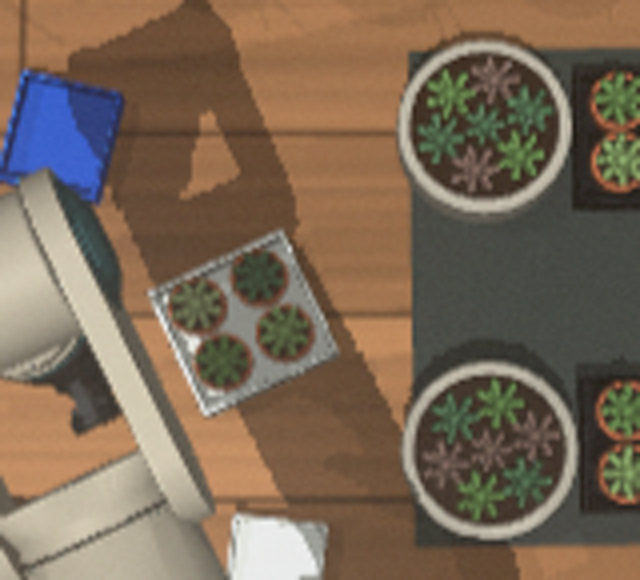

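```bash
cat >> h.py <<'E'
def wcam(p,s):
    T=p["T_tool_cam"];Rt=R.from_quat(s["orientation"])
    return dict(intrinsics=p["intrinsics"],pixels=p["pixels"],position=np.array(s["position"])+Rt.apply(T[:3,3]),rotation=(Rt*R.from_matrix(T[:3,:3])).as_quat())
def bed(P,b=(0.5805,-0.0014,-1.5637)):
    P=np.atleast_2d(P); return se(0,0,-b[2],np.c_[P[:,0]-b[0],P[:,1]-b[1],P[:,2]*1])
E
python3 - <<'E'
from bench import sensors, vision
from h import *
s=sensors.observe();p=vision.snapshot("wrist");w=wcam(p,s)
P=unproj(w,[[220,207],[328,207],[323,315],[227,315]],.03);print(P,np.linalg.norm(P[0]-P[1]),np.linalg.norm(P[0]-P[3]))
d=P[0]-P[1];print(np.arctan2(d[1],d[0])-np.pi/2, P.mean(0))
tv=(.5554,.1931,-1.1312)
zoom(w,170,150,200,200,3,"pics/w2.png",[(proj(w,se(*tv,rect(.06,.055,.03))),(0,255,0)),(proj(w,se(.5569,.1912,-1.126,rect(.06,.055,.03))),(0,0,255))])
E
```

```text
[[0.47971264 0.23077284 0.03      ]
 [0.57715161 0.27620063 0.03      ]
 [0.63091979 0.16181147 0.03      ]
 [0.53470553 0.11693427 0.03      ]] 0.10750831729415139 0.1264256232311652
-4.276130424856528 [0.55562239 0.1964298  0.03      ]
```

View pics/w2.png

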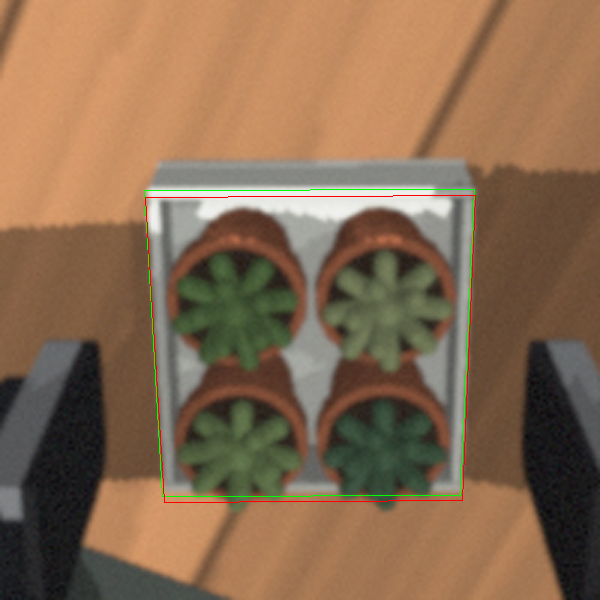

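The wrist view overlay matches the combined fit. The rear wall lies square to the hand and is centred. I'll lower the hand behind the tray.

>>> {"op": "drive_tool", "data": {"angular": [[0, 0, 0], [0, 0, 0], [0, 0, 0], [0, 0, 0], [0, 0, 0], [0, 0, 0], [0, 0, 0], [0, 0, 0], [0, 0, 0], [0, 0, 0], [0, 0, 0], [0, 0, 0], [0, 0, 0], [0, 0, 0], [0, 0, 0]], "delta_pos": [[0, 0, 0.1], [0, 0, 0.1], [0, 0, 0.1], [0, 0, 0.1], [0, 0, 0.1], [0, 0, 0.1], [0, 0, 0.1], [0, 0, 0.1], [0, 0, 0.04], [0, 0, 0.03], [0, 0, 0.02], [0, 0, 0.005], [-0.04, 0, 0], [-0.02, 0, 0], [-0.02, 0, 0]], "jaw": [-0.41, -0.41, -0.41, -0.41, -0.41, -0.41, -0.41, -0.41, -0.41, -0.41, -0.41, -0.41, -0.41, -0.41, -0.41]}}

```text
time_s: 4.1
position: [0.5203, 0.2698, 0.0082]
orientation: [0.536, 0.844, 0.001, 0.0]
contact_force: [-0.4, -0.6, -1.2]
finger_gap: 0.0602
```

Run:
```python
from bench import sensors, vision
from h import *
s=sensors.observe();print(s["position"],s["contact_force"]);p=vision.snapshot("wrist")
cv2.imwrite("pics/w3.png",p["pixels"][:,:,::-1])
p=vision.snapshot("side");zoom(p,150,170,200,160,4,"pics/s3.png")
```

```text
[0.5202652  0.26976211 0.0082453 ] [-0.40219624 -0.59551445 -1.18626767]
```

View pics/w3.png

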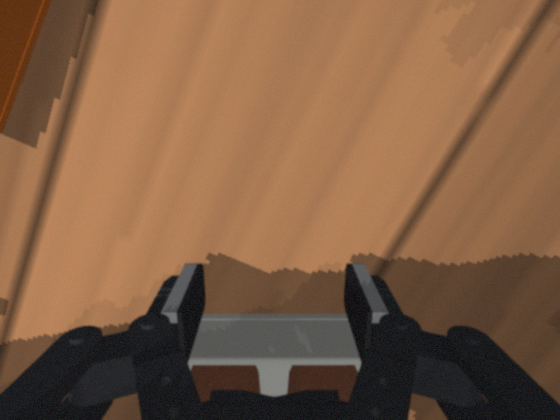

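View pics/s3.png

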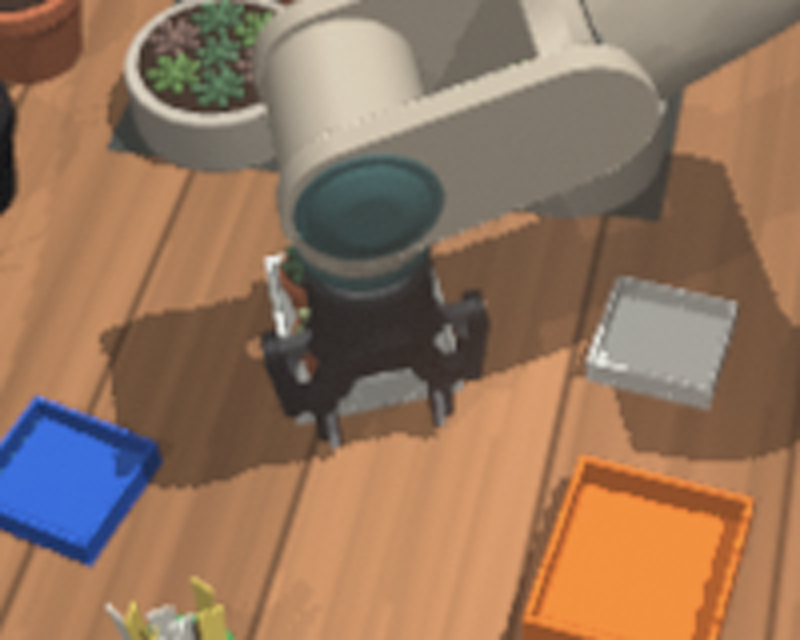

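>>> {"op": "drive_tool", "data": {"angular": [[0, 0, 0], [0, 0, 0], [0, 0, 0], [0, 0, 0], [0, 0, 0], [0, 0, 0], [0, 0, 0], [0, 0, 0], [0, 0, 0]], "delta_pos": [[-0.016, 0, 0], [-0.016, 0, 0], [-0.012, 0, 0], [-0.012, 0, 0], [-0.012, 0, 0], [-0.012, 0, 0], [-0.012, 0, 0], [-0.012, 0, 0], [-0.012, 0, 0]], "jaw": [-0.41, -0.41, -0.41, -0.41, -0.41, -0.41, -0.41, -0.41, -0.41]}}

```text
time_s: 5.1
position: [0.5319, 0.244, 0.0076]
orientation: [0.536, 0.844, 0.0, -0.0]
contact_force: [-0.4, 3.4, 0.3]
finger_gap: 0.0605
```

Run:
```python
from bench import sensors, vision
from h import *
s=sensors.observe();print(s["position"],s["contact_force"]);p=vision.snapshot("wrist")
w=wcam(p,s);zoom(w,100,200,360,220,2,"pics/w4.png")
p=vision.snapshot("top");zoom(p,200,120,180,140,4,"pics/t4.png")
```

```text
[0.53192913 0.24402385 0.00756708] [-0.43892072  3.44671108  0.34941804]
```

View pics/w4.png

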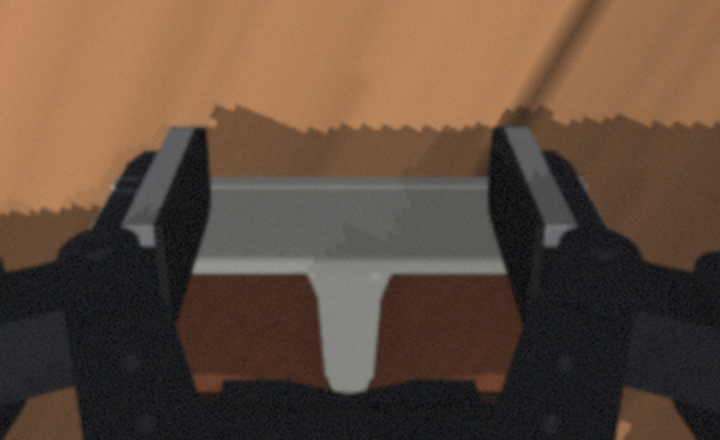

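View pics/t4.png

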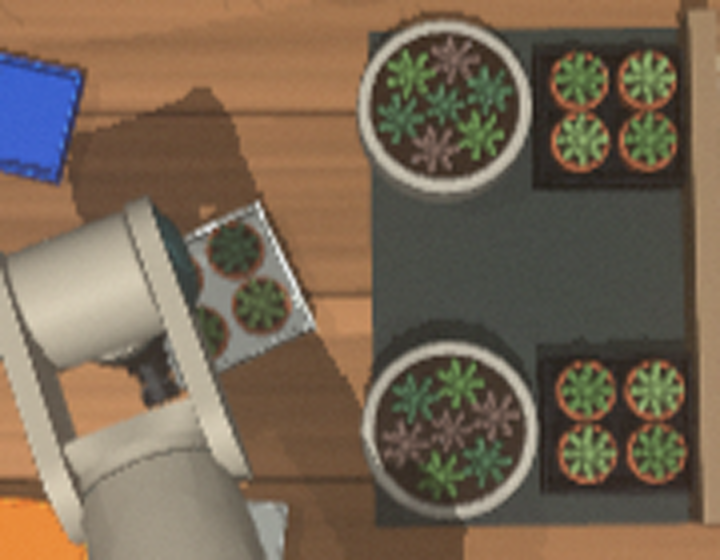

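```bash
cat >> h.py <<'E'
def front(p,q,f,o,tcp=None):
    uv=(np.array(q,float)+.5)/f-.5+o
    P=unproj(p,uv,.03); d=P[0]-P[1]; a=np.arctan2(d[1],d[0])-np.pi/2
    c=P.mean(0)-.06*np.array([np.cos(a),np.sin(a),0]); c[2]=0
    print("len",np.linalg.norm(d),"tray",c[:2],a,"bed",bed(c)[0,:2],a+1.5637)
    if tcp is not None: print("tcp in tray",se(0,0,-a,[np.array(tcp)-c]))
E
python3 - <<'E'
from h import *
p=pickle.load(open("top0.pkl","rb"))
front(p,[(184,226),(242,354)],4,[215,115])
front(p,[(260,200),(315,328)],4,[200,120],(.5319,.2440,0))
E
```

```text
len 0.1137889737463222 tray [0.55812971 0.19182538] -1.146401416699375 bed [-0.19337926 -0.02099855] 0.4172985833006251
len 0.11283788148235382 tray [0.56406912 0.18067211] -1.1665503129069437 bed [-0.18218412 -0.01513844] 0.3971496870930564
tcp in tray [[-0.07087655 -0.00466778  0.        ]]
```

>>> {"op": "drive_tool", "data": {"angular": [[0, 0, 0.0141], [0, 0, 0.0141], [0, 0, 0.0141], [0, 0, 0.0141], [0, 0, 0.0141], [0, 0, 0.0141], [0, 0, 0.0141], [0, 0, 0.0141], [0, 0, 0.0141], [0, 0, 0.0141]], "delta_pos": [[-0.016, 0.0063, 0], [-0.016, 0.0063, 0], [-0.016, 0.0063, 0], [-0.016, 0.0063, 0], [-0.016, 0.0063, 0], [-0.016, 0.0063, 0], [-0.016, 0.0063, 0], [-0.016, 0.0063, 0], [-0.016, 0.0063, 0], [-0.016, 0.0063, 0]], "jaw": [-0.41, -0.41, -0.41, -0.41, -0.41, -0.41, -0.41, -0.41, -0.41, -0.41]}}

```text
time_s: 6.2
position: [0.5603, 0.2114, 0.0076]
orientation: [0.627, 0.779, 0.0, -0.0]
contact_force: [-0.6, 1.5, -0.6]
finger_gap: 0.0601
```

Run:
```python
from bench import sensors, vision
from h import *
s=sensors.observe();print(s["position"],s["orientation"],s["contact_force"]);p=vision.snapshot("wrist")
w=wcam(p,s);zoom(w,100,200,360,220,2,"pics/w5.png");pickle.dump((p,s),open("w5.pkl","wb"))
p=vision.snapshot("top");zoom(p,215,120,180,140,4,"pics/t5.png");pickle.dump(p,open("t5.pkl","wb"))
```

```text
[0.56025586 0.2114442  0.00755553] [ 6.26614519e-01  7.79329352e-01  7.14615411e-05 -4.11712229e-06] [-0.55045409  1.51053005 -0.63421152]
```

View pics/w5.png

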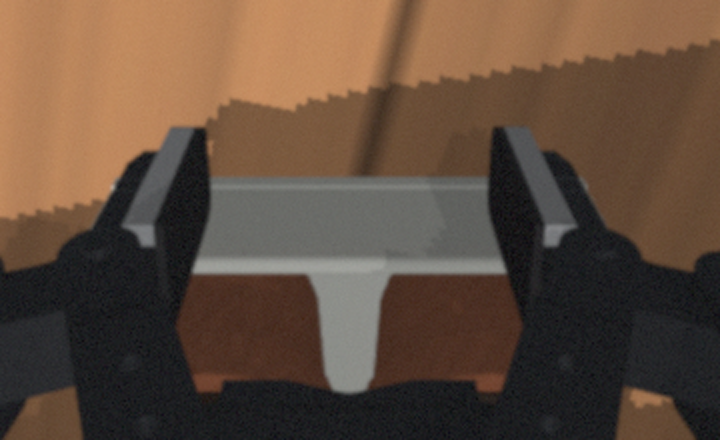

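View pics/t5.png

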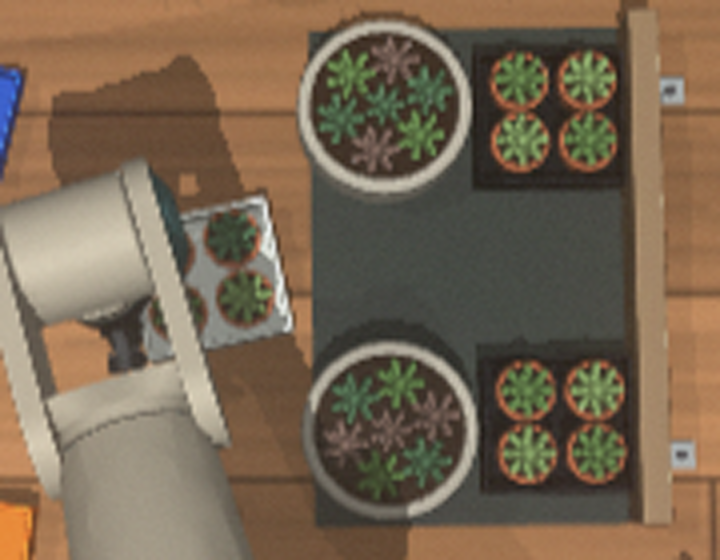

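Run:
```python
from h import *
p=pickle.load(open("t5.pkl","rb"))
front(p,[(266,194),(294,328)],4,[215,120],(.5603,.2114,0))
print(bed([.5745,.1421,0]))
```

```text
len 0.11085527774618184 tray [0.57788228 0.14206838] -1.3670727407388976 bed [-0.14348334 -0.00159956] 0.19662725926110247
tcp in tray [[-0.07145504 -0.00319169  0.        ]]
[[-0.14353896 -0.00498153  0.        ]]
```

The wrist view shows no slip, so the tray follows the hand rigidly. It's now at bed (-0.144, -0.004) with yaw 0.2. I'll finish the turn.

>>> {"op": "drive_tool", "data": {"angular": [[0, 0, 0.0131], [0, 0, 0.0131], [0, 0, 0.0131], [0, 0, 0.0131], [0, 0, 0.0131], [0, 0, 0.0131], [0, 0, 0.0131], [0, 0, 0.0131], [0, 0, 0.0131], [0, 0, 0.0131]], "delta_pos": [[-0.016, 0.0058, 0], [-0.016, 0.0058, 0], [-0.016, 0.0058, 0], [-0.016, 0.0058, 0], [-0.016, 0.0058, 0], [-0.016, 0.0058, 0], [-0.016, 0.0058, 0], [-0.016, 0.0058, 0], [-0.016, 0.0058, 0], [-0.016, 0.0058, 0]], "jaw": [-0.41, -0.41, -0.41, -0.41, -0.41, -0.41, -0.41, -0.41, -0.41, -0.41]}}

```text
time_s: 7.3
position: [0.5795, 0.1736, 0.0076]
orientation: [0.703, 0.711, 0.0, 0.0]
contact_force: [-0.0, 2.4, -0.3]
finger_gap: 0.0605
```

Run:
```python
from bench import sensors, vision
from h import *
s=sensors.observe();print(s["position"],s["orientation"],s["contact_force"]);p=vision.snapshot("wrist")
q=s["orientation"];a=2*np.arctan2(q[1],q[0])-np.pi;c=s["position"]+.071*np.array([np.cos(a),np.sin(a),0])-.001*np.array([-np.sin(a),np.cos(a),0])
print("pred",c,bed(c),a+1.5637)
w=wcam(p,s);zoom(w,100,200,360,220,2,"pics/w6.png");pickle.dump((p,s),open("w6.pkl","wb"))
p=vision.snapshot("top");zoom(p,225,125,140,120,5,"pics/t6.png");pickle.dump(p,open("t6.pkl","wb"))
p=vision.snapshot("side");zoom(p,160,130,200,150,4,"pics/s6.png");pickle.dump(p,open("s6.pkl","wb"))
```

```text
[0.57954755 0.17362119 0.00757458] [7.03268208e-01 7.10924625e-01 7.76947005e-05 1.03332752e-05] [-0.02453042  2.39489976 -0.26288501]
pred [0.57931638 0.10261453 0.00757458] [[-0.10402031 -0.00044548  0.00757458]] 0.0037315348788613534
```

View pics/w6.png

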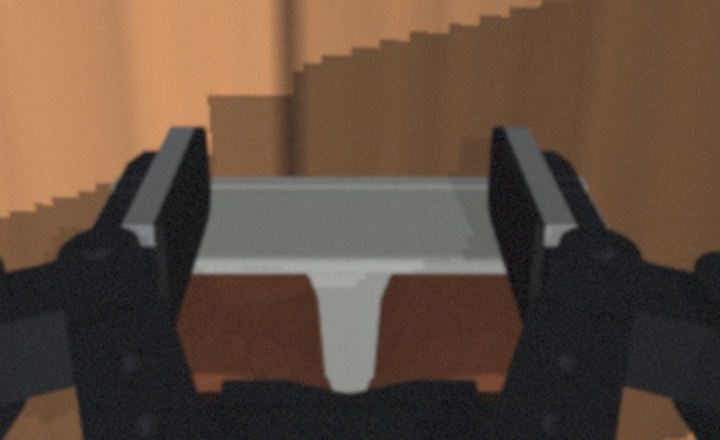

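View pics/t6.png

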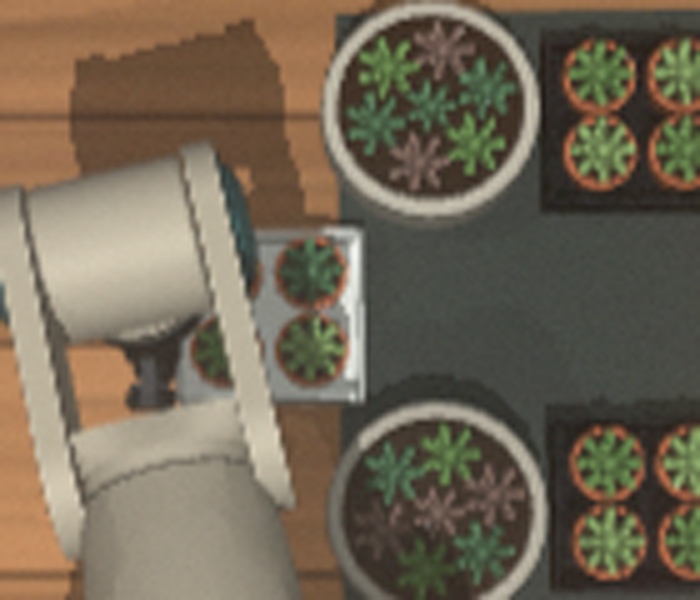

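View pics/s6.png

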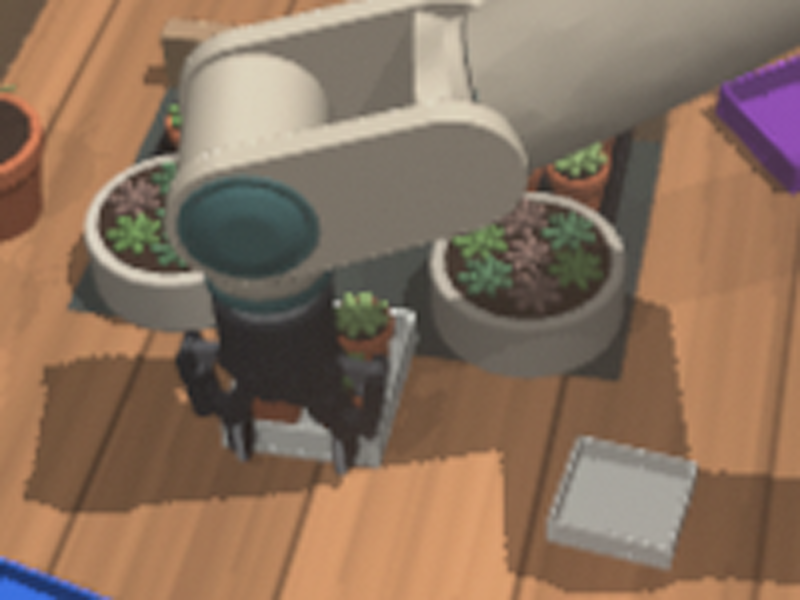

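Run:
```python
from h import *
p=pickle.load(open("t6.pkl","rb"));s=pickle.load(open("s6.pkl","rb"));
front(p,[(362,228),(366,402)],5,[225,125],(.5795,.1736,0))
f=unproj(p,(np.array([[362,228],[366,402]])+.5)/5-.5+[225,125],.03)
print("top-bed",bed(f,(.5821,-.0019,-1.5611)))
w,st=pickle.load(open("w6.pkl","rb"))
# side: right-front corner & right-rear corner of rim
q=(np.array([[416,310],[384,443]])+.5)/4-.5+[160,130]
print("side corners side-bed",bed(unproj(s,q,.03),(.5790,-.0004,-1.5668)))
cir=lambda cx,cy,z=.052:np.c_[cx+.07*np.cos(np.linspace(0,6.28,60)),cy+.07*np.sin(np.linspace(0,6.28,60)),np.full(60,z)]
for b,col in(((.5805,-.0014,-1.5637),(0,255,0)),):
    T=(.5793,.1026,-1.56)
    d=[(proj(p,se(*T,rect(.06,.055,.03))),(0,0,255))]+[(proj(p,cir(*se(*b,[[0,y,0]])[0,:2])),col) for y in(.129,-.129)]
    zoom(p,225,125,140,120,5,"pics/t6b.png",d)
```

```text
len 0.11261303338924955 tray [0.57993254 0.10226292] -1.5509284134968466 bed [-0.10366434  0.00016817] 0.012771586503153465
tcp in tray [[-0.07133159  0.00098477  0.        ]]
top-bed [[-0.04475486  0.05575651  0.03      ]
 [-0.04360943 -0.0568507   0.03      ]]
side corners side-bed [[-0.04095396 -0.05424493  0.03      ]
 [-0.16403745 -0.05941505  0.03      ]]
```

View pics/t6b.png

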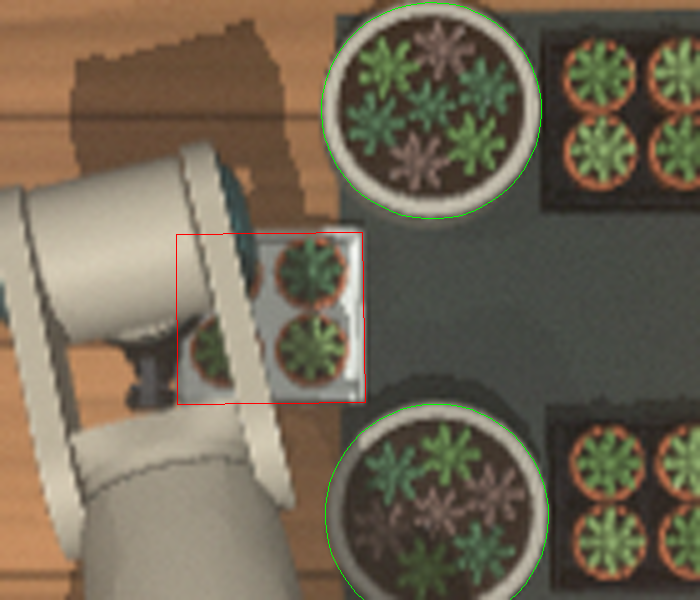

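The tray sits centred at the mouth of the gap to within about 1 mm, with yaw near 0. I'll push straight.

>>> {"op": "drive_tool", "data": {"angular": [[0, 0, 0], [0, 0, 0], [0, 0, 0], [0, 0, 0], [0, 0, 0], [0, 0, 0], [0, 0, 0], [0, 0, 0], [0, 0, 0], [0, 0, 0], [0, 0, 0], [0, 0, 0]], "delta_pos": [[-0.02, 0, 0], [-0.02, 0, 0], [-0.02, 0, 0], [-0.02, 0, 0], [-0.02, 0, 0], [-0.02, 0, 0], [-0.02, 0, 0], [-0.02, 0, 0], [-0.02, 0, 0], [-0.02, 0, 0], [-0.02, 0, 0], [-0.02, 0, 0]], "jaw": [-0.41, -0.41, -0.41, -0.41, -0.41, -0.41, -0.41, -0.41, -0.41, -0.41, -0.41, -0.41]}}

```text
time_s: 8.65
position: [0.5802, 0.1135, 0.0076]
orientation: [0.703, 0.712, 0.0, -0.0]
contact_force: [0.4, 2.9, -0.3]
finger_gap: 0.0601
```

```bash
cat > look.py <<'E'
import sys
from bench import sensors, vision
from h import *
k=sys.argv[1]
s=sensors.observe();print(s["position"],s["orientation"],s["contact_force"]);p=vision.snapshot("wrist")
q=s["orientation"];a=2*np.arctan2(q[1],q[0])-np.pi;c=s["position"]+.071*np.array([np.cos(a),np.sin(a),0])-.001*np.array([-np.sin(a),np.cos(a),0])
print("pred",c,bed(c),a+1.5637)
w=wcam(p,s);zoom(w,100,200,360,220,2,f"pics/w{k}.png");pickle.dump((p,s),open(f"w{k}.pkl","wb"))
p=vision.snapshot("top");zoom(p,260,120,130,120,5,f"pics/t{k}.png");pickle.dump(p,open(f"t{k}.pkl","wb"))
E
python3 look.py 7
```

```text
[0.58015125 0.11353838 0.00758179] [ 7.02671629e-01  7.11514285e-01  6.52575244e-05 -1.75903031e-05] [ 0.35743029  2.94204523 -0.25786286]
pred [0.5800392  0.04253142 0.00758179] [[-0.04393359 -0.00014904  0.00758179]] 0.005409158425364602
```

View pics/w7.png

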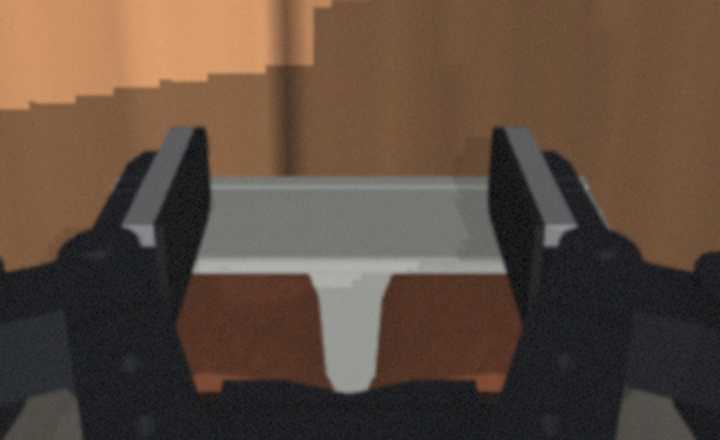

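View pics/t7.png

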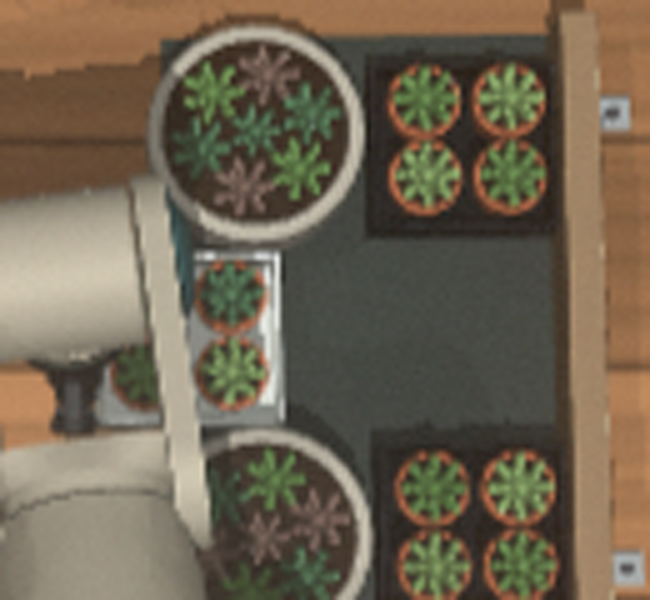

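It's well centred at the gap, with only 3 N of friction and no slip. I'll continue.

>>> {"op": "drive_tool", "data": {"angular": [[0, 0, 0], [0, 0, 0], [0, 0, 0], [0, 0, 0], [0, 0, 0], [0, 0, 0], [0, 0, 0], [0, 0, 0], [0, 0, 0], [0, 0, 0], [0, 0, 0], [0, 0, 0], [0, 0, 0], [0, 0, 0], [0, 0, 0], [0, 0, 0]], "delta_pos": [[-0.02, 0, 0], [-0.02, 0, 0], [-0.02, 0, 0], [-0.02, 0, 0], [-0.02, 0, 0], [-0.02, 0, 0], [-0.02, 0, 0], [-0.02, 0, 0], [-0.02, 0, 0], [-0.02, 0, 0], [-0.02, 0, 0], [-0.02, 0, 0], [-0.02, 0, 0], [-0.02, 0, 0], [-0.02, 0, 0], [-0.02, 0, 0]], "jaw": [-0.41, -0.41, -0.41, -0.41, -0.41, -0.41, -0.41, -0.41, -0.41, -0.41, -0.41, -0.41, -0.41, -0.41, -0.41, -0.41]}}

```text
time_s: 10.35
position: [0.5811, 0.0335, 0.0075]
orientation: [0.703, 0.712, 0.0, -0.0]
contact_force: [0.0, 2.2, 0.5]
finger_gap: 0.06
```

```bash
python3 look.py 8
```

```text
[0.58111464 0.03352049 0.0075319 ] [ 7.02674311e-01  7.11511638e-01  1.14704574e-05 -3.68707717e-05] [0.04205774 2.23542744 0.46361061]
pred [ 0.58100205 -0.03748646  0.0075319 ] [[0.03608912 0.00024596 0.0075319 ]] 0.005401623029109848
```

View pics/w8.png

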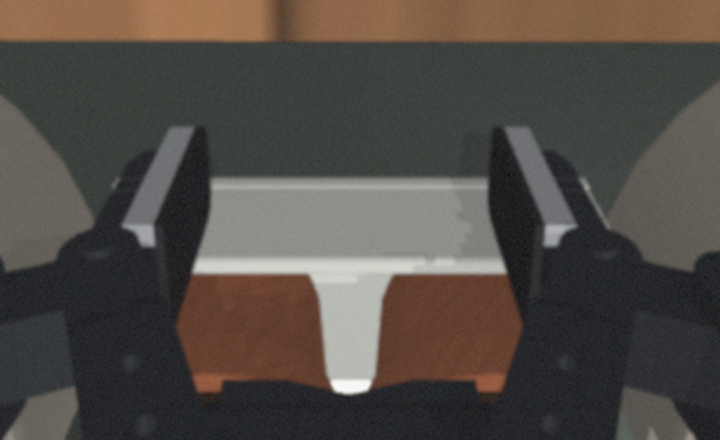

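View pics/t8.png

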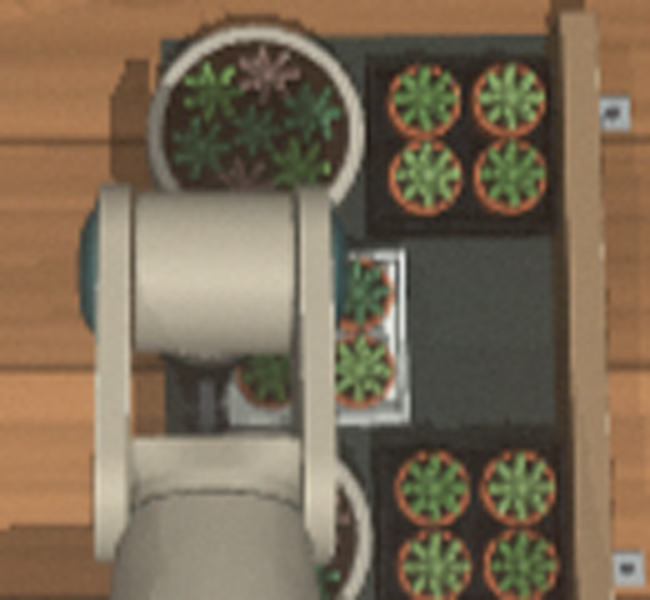

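>>> {"op": "drive_tool", "data": {"angular": [[0, 0, 0], [0, 0, 0], [0, 0, 0], [0, 0, 0], [0, 0, 0], [0, 0, 0], [0, 0, 0], [0, 0, 0], [0, 0, 0], [0, 0, 0], [0, 0, 0], [0, 0, 0], [0, 0, 0], [0, 0, 0], [0, 0, 0], [0, 0, 0], [0, 0, 0]], "delta_pos": [[-0.02, 0, 0], [-0.02, 0, 0], [-0.02, 0, 0], [-0.02, 0, 0], [-0.02, 0, 0], [-0.02, 0, 0], [-0.02, 0, 0], [-0.02, 0, 0], [-0.02, 0, 0], [-0.02, 0, 0], [-0.02, 0, 0], [-0.02, 0, 0], [-0.02, 0, 0], [-0.02, 0, 0], [-0.02, 0, 0], [-0.01, 0, 0], [-0.01, 0, 0]], "jaw": [-0.41, -0.41, -0.41, -0.41, -0.41, -0.41, -0.41, -0.41, -0.41, -0.41, -0.41, -0.41, -0.41, -0.41, -0.41, -0.41, -0.41]}}

```text
time_s: 12.15
position: [0.5821, -0.0463, 0.0075]
orientation: [0.703, 0.711, 0.0, -0.0]
contact_force: [-0.9, 3.0, 0.0]
finger_gap: 0.0599
```

```bash
python3 look.py 9
```

```text
[ 0.58211886 -0.04627417  0.00750191] [ 7.02722038e-01  7.11464496e-01  4.58323033e-05 -7.93579579e-05] [-0.92215132  2.96568512  0.02443682]
pred [ 0.58199674 -0.1172811   0.00750191] [[0.11588881 0.00067438 0.00750191]] 0.0052674547047106834
```

View pics/w9.png

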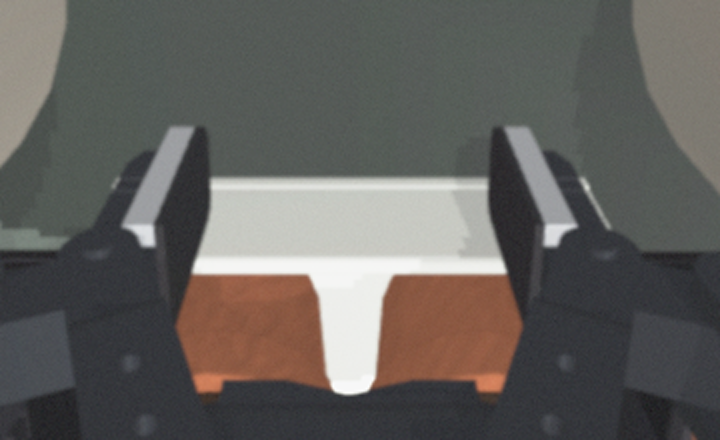

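View pics/t9.png

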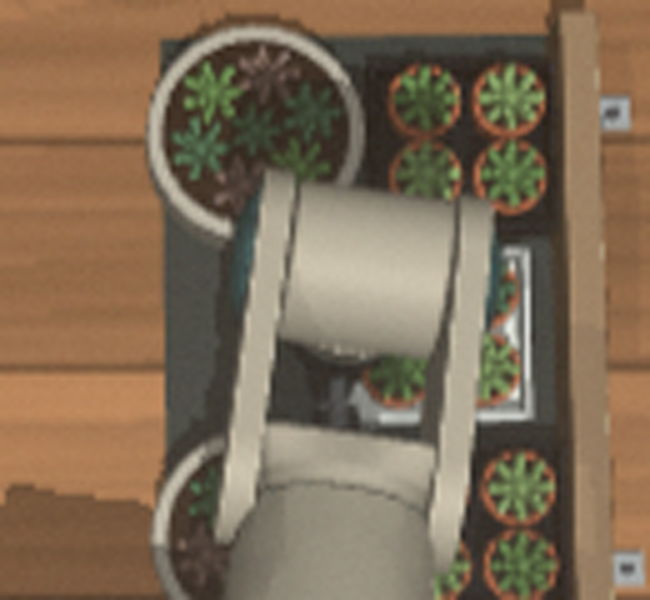

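>>> {"op": "drive_tool", "data": {"angular": [[0, 0, 0], [0, 0, 0], [0, 0, 0], [0, 0, 0], [0, 0, 0], [0, 0, 0], [0, 0, 0]], "delta_pos": [[-0.008, 0, 0], [-0.008, 0, 0], [-0.008, 0, 0], [-0.008, 0, 0], [-0.008, 0, 0], [-0.008, 0, 0], [-0.008, 0, 0]], "jaw": [-0.41, -0.41, -0.41, -0.41, -0.41, -0.41, -0.41]}}

```text
time_s: 12.95
position: [0.5823, -0.0602, 0.0076]
orientation: [0.703, 0.711, 0.0, -0.0]
contact_force: [-0.3, 2.8, 1.0]
finger_gap: 0.06
```

>>> {"op": "drive_tool", "data": {"angular": [[0, 0, 0], [0, 0, 0], [0, 0, 0]], "delta_pos": [[-0.004, 0, 0], [-0.004, 0, 0], [-0.004, 0, 0]], "jaw": [-0.41, -0.41, -0.41]}}

```text
time_s: 13.25
position: [0.5824, -0.0631, 0.0076]
orientation: [0.703, 0.712, 0.0, -0.0]
contact_force: [0.0, 2.8, 0.0]
finger_gap: 0.0601
```

>>> {"op": "drive_tool", "data": {"angular": [[0, 0, 0], [0, 0, 0]], "delta_pos": [[-0.004, 0, 0], [-0.004, 0, 0]], "jaw": [-0.41, -0.41]}}

```text
time_s: 13.45
position: [0.5824, -0.0651, 0.0076]
orientation: [0.703, 0.712, 0.0, 0.0]
contact_force: [-0.3, 2.5, 0.7]
finger_gap: 0.0601
```

>>> {"op": "drive_tool", "data": {"angular": [[0, 0, 0]], "delta_pos": [[-0.004, 0, 0]], "jaw": [-0.41]}}

```text
time_s: 13.55
position: [0.5824, -0.0661, 0.0076]
orientation: [0.703, 0.712, 0.0, 0.0]
contact_force: [0.2, 2.7, 0.9]
finger_gap: 0.0606
```

>>> {"op": "drive_tool", "data": {"angular": [[0, 0, 0]], "delta_pos": [[-0.004, 0, 0]], "jaw": [-0.41]}}

```text
time_s: 13.65
position: [0.5824, -0.0665, 0.0075]
orientation: [0.703, 0.712, 0.001, -0.0]
contact_force: [-0.7, 7.5, 0.3]
finger_gap: 0.0604
```

>>> {"op": "drive_tool", "data": {"angular": [[0, 0, 0]], "delta_pos": [[-0.004, 0, 0]], "jaw": [-0.41]}}

```text
time_s: 13.75
position: [0.5825, -0.0666, 0.0076]
orientation: [0.703, 0.712, 0.001, -0.001]
contact_force: [0.1, 11.6, 1.4]
finger_gap: 0.06
```

```bash
python3 look.py 10
```

```text
[ 0.58253928 -0.06660355  0.00756628] [ 0.70264037  0.71154357  0.00113996 -0.0009795 ] [ 0.1116174  11.60845796  1.37651736]
pred [ 0.58243331 -0.13761051  0.00756628] [[0.1362208  0.00096668 0.00756628]] 0.005494804035591105
```

View pics/t10.png

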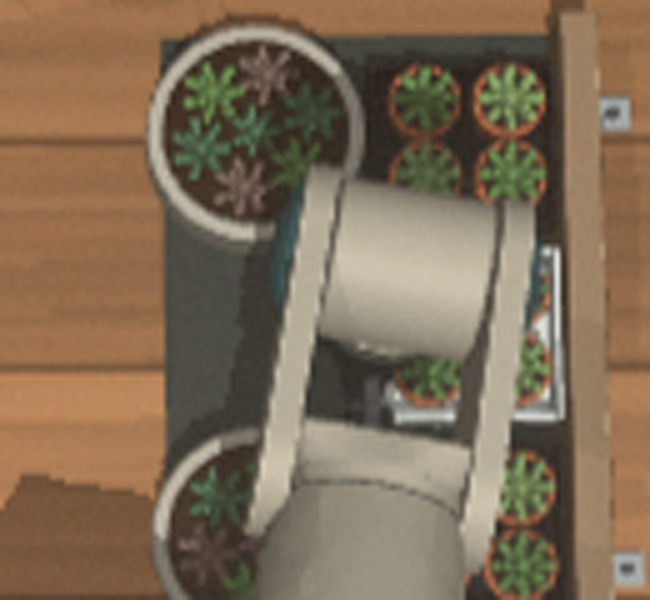

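View pics/w10.png

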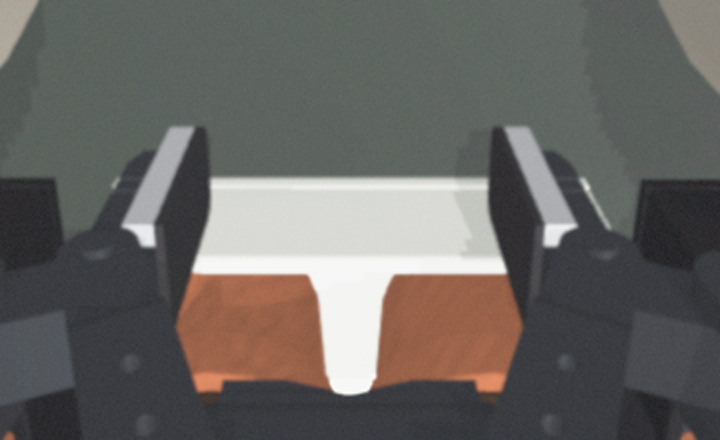

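The force rose from about 3 N to 12 N and forward motion stopped, so the leading edge is against the kerb. I'll back off straight and raise the hand.

>>> {"op": "drive_tool", "data": {"angular": [[0, 0, 0], [0, 0, 0], [0, 0, 0], [0, 0, 0], [0, 0, 0], [0, 0, 0], [0, 0, 0], [0, 0, 0], [0, 0, 0], [0, 0, 0], [0, 0, 0], [0, 0, 0], [0, 0, 0], [0, 0, 0], [0, 0, 0]], "delta_pos": [[0.01, 0, 0], [0.02, 0, 0], [0.04, 0, 0], [0.04, 0, 0], [0.04, 0, 0], [0.04, 0, 0], [0, 0, -0.06], [0, 0, -0.1], [0, 0, -0.1], [0, 0, -0.1], [0, 0, -0.1], [0, 0, -0.1], [0, 0, -0.1], [0, 0, -0.1], [0, 0, -0.05]], "jaw": [-0.41, -0.41, -0.41, -0.41, -0.41, -0.41, -0.41, -0.41, -0.41, -0.41, -0.41, -0.41, -0.41, -0.41, -0.41]}}

```text
time_s: 15.35
position: [0.5825, -0.0208, 0.2141]
orientation: [0.703, 0.711, 0.002, 0.002]
contact_force: [0.3, 0.2, 0.5]
finger_gap: 0.0603
```

>>> {"op": "drive_tool", "data": {"angular": [[0, 0, 0], [0, 0, 0], [0, 0, 0], [0, 0, 0], [0, 0, 0], [0, 0, 0], [0, 0, 0], [0, 0, 0]], "delta_pos": [[0.12, 0, 0], [0.12, 0, 0], [0.12, 0, 0], [0.12, 0, 0], [0.12, 0, 0], [0.12, 0, 0], [0, 0, 0], [0, 0, 0]], "jaw": [-0.41, -0.41, -0.41, -0.41, -0.41, -0.41, -0.41, -0.41]}}

```text
time_s: 16.15
position: [0.5794, 0.1595, 0.21]
orientation: [0.702, 0.712, -0.0, 0.0]
contact_force: [0.3, -0.4, -0.8]
finger_gap: 0.0603
```

```bash
python3 look.py 11
python3 - <<'E'
from bench import vision
from h import *
p=vision.snapshot("side");zoom(p,150,120,200,150,4,"pics/s11.png");cv2.imwrite("pics/s11full.png",p["pixels"][:,:,::-1])
E
```

```text
[0.57936127 0.15953862 0.2099525 ] [ 7.02299037e-01  7.11881993e-01 -3.01573868e-04  1.86461871e-05] [ 0.27707778 -0.41857556 -0.79397683]
pred [0.57932356 0.08853159 0.2099525 ] [[-0.08993768 -0.00053823  0.2099525 ]] 0.006456123421257898
```

View pics/t11.png

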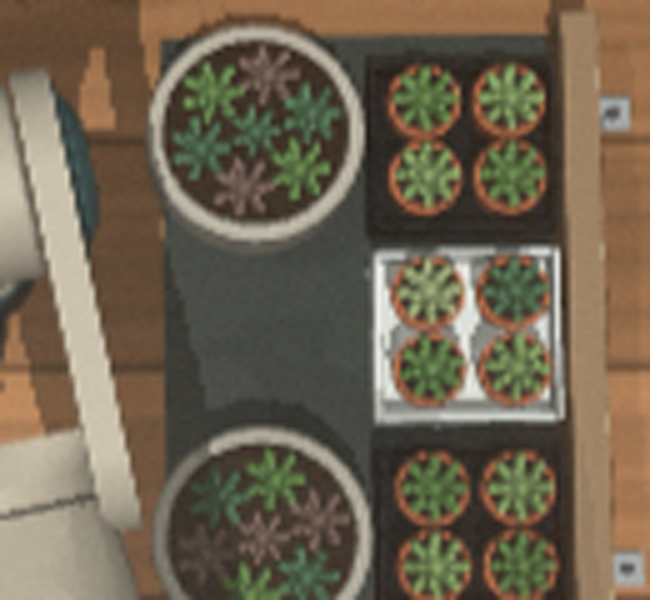

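View pics/s11.png

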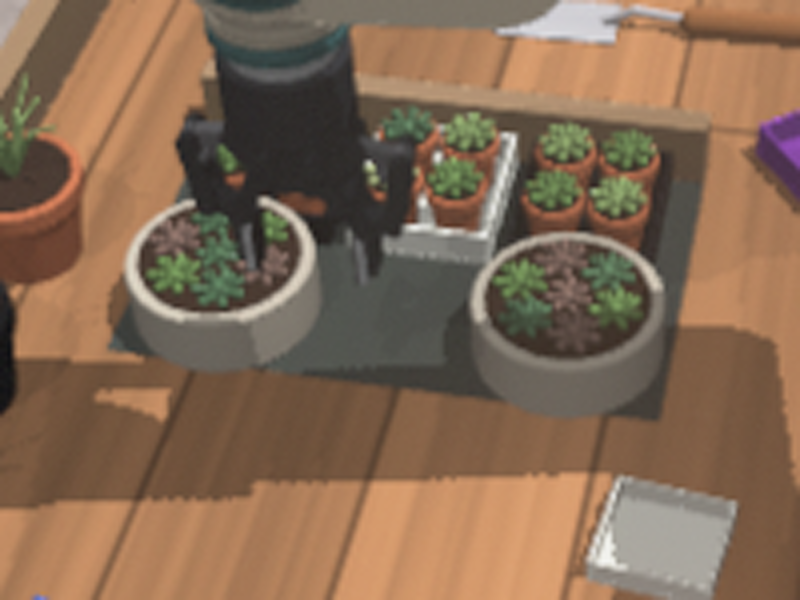

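```bash
python3 - <<'E'
from h import *
p=pickle.load(open("t11.pkl","rb"))
uv=(np.array([[561,246],[565,420],[377,424],[372,248]])+.5)/5-.5+[260,120]
P=unproj(p,uv,.03);B=bed(P,(.5821,-.0019,-1.5611));print(B,B.mean(0))
d=B[0]-B[1];print(np.arctan2(d[1],d[0])-np.pi/2)
E
python3 - <<'E'
from bench import arm
print(arm.job_done())
E
```

```text
[[ 0.19589276  0.05740942  0.03      ]
 [ 0.19545661 -0.05509791  0.03      ]
 [ 0.07533709 -0.05628776  0.03      ]
 [ 0.07436115  0.05757544  0.03      ]] [0.1352619 0.0008998 0.03     ]
-0.0038766462347255004
the job is handed in; nothing more can be done
None
```

I slid the white tray through the gap and into its place against the kerb, then took the hand away and handed the job in. No verdict was reported. I pushed with both fingers, held about 60 mm apart, on the outside of its rear wall: an arc to straighten it, then straight ahead until it met the kerb.

- **Push force:** It stayed around 3 N while sliding and rose to about 12 N when the tray met the kerb. The wrist view showed no slip between fingers and tray.
- **Final position:** The last top view puts the tray at bed x = 0.135 m, y = +0.001 m, about 0.004 rad off square to the kerb.
- **Pots:** All four are standing in the tray.
- **Hand:** It is about 0.21 m up, clear of everything, with the contact force close to zero.
- **Other things:** I moved well clear of the trowel, label tub, spray bottle and empty pot, but did not measure their positions again at the end.
- **Disagreement between checks:** The top and side cameras differed by up to about 3 mm across and 5 mm lengthwise. I used the average of the two, and the wrist view agreed with it.

The run took about 16 s of the 64 s allowed.

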